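# Clamp the coupling and hold the index plunger out

## Robot

A 7-joint arm with a two-finger parallel gripper is mounted at the origin on a cart in front of the work surface, level with it; the furniture and walls round the work are solid. World frame = base frame: x ahead of the robot, y to its left, z up, the work surface at z = 0. Lengths are in m, angles in rad, forces in N, time in s.
With the tool pointing down it reaches from about 0.425 to 0.875 m from the base axis. Payload 4.7 kg.
Tool frame: the origin (TCP) lies at the very end of the fingers, on their centre line; the grasp point (between the pads) lies 19 mm behind it (grip_point_offset is the distance from the TCP to the grasp point, in m); x points along the fingers, z is the direction in which the jaws open and shut, and the axes are right-handed (so a half turn about x gives the same grasp; the last joint's range is limited). The gripper opens to 87 mm and grips with 3 to 60 N. Pads are 19 mm wide; open, the fingers measure 117 mm over their backs; the gripper's body (75 mm by 190 mm) begins 51 mm behind the grasp point.
Start: joints at [1.24, 0.321, -0.07, 1.45, 0.023, 1.371, -0.057], TCP at [0.22, -0.612, 0.197] pointing down, gripper open.
Joint ranges: [-2.86, 2.86], [-0.3, 2.09], [-1.38, 1.24], [0.06, 2.45], [-1.56, 4.7], [0.09, 2.05], [-2.69, 2.69]. Speed limits (rad/s): [2.57, 2.57, 3.14, 3.14, 3.14, 3.14, 3.14].

## Interface

Orientations are given as a rotation vector (axis times angle).
In Python, from bench import get_state, get_image, calibration, close_job, grip_point_offset gives the robot as it stands.
- The arm moves only by the tool play_rows, never from a script. Its argument "targets" is a list of rows, each an object with "claw": the closure, from 0 (fully open) to 1 (shut); "linear": the shift along the tool's x, y, z as a fraction of full scale, a list of three; "rotation": the turn, a rotation vector about the tool's x, y, z as a fraction of full scale, a list of three. In form: [{"claw": claw, "linear": [x, y, z], "rotation": [wx, wy, wz]}, ...]. A call has 1 to 10 rows; each row shifts and turns the pose as measured when the row begins, along the tool's axes as they then stand; what a row does not reach is not made up. Full scale, the value 1, is 2.5 cm for a shift and 90 degrees for a turn. A row lasts 1/12 s, in which the tool goes at most 41.7 mm and 7.16 degrees, less where a joint would pass 70% of its speed; a pose out of reach is approached as far as the arm can. A call with a number of a shift or a turn outside -1 to 1 is refused whole. A call with a gripper value outside its range is refused whole. The fingers move at their own pace and stop on an object; "newtons" is the grip in N (left out, the last holds). Time passes only in rows, so rows that do not move let the fingers close. It gives the time, the measured TCP pose, the force and the opening at its end, in the units of the state.
- get_state(): the state, without advancing time (a new reading comes with each control period).
- get_image(name): name is "scene" or "top" or "wrist"; returns the picture (480x640x3 uint8, blue, green, red); there is no depth.
- calibration(name): a dict with "fx", "fy", "cx", "cy" (pixels), "dist_coeffs" ([k1, k2, p1, p2, k3] as OpenCV has them; the pictures are not rectified), "rvec" (rotation vector, rad) and "tvec" (3), from world to camera coordinates, as OpenCV has them; the wrist camera has in their place "hand_eye" (4x4, takes a point from camera to tool coordinates, whose origin is the TCP and whose axes are the tool frame's). Camera axes: x right, y down, z forward; pixel columns grow to the right and rows downward; lengths in m; the calibration is good to about 2 mm. A picture is of the moment at which its call begins: read the wrist's pose just before it. calibration takes no time and is no camera call.
- close_job(): hands the job in, once; it reports no verdict.
The state is a dict: "time": time; "joint_positions": joint angles; "qd": joint speeds; "joint_torque": joint torques, N m; "position": TCP position; "tool_rot": TCP orientation; "ft_force": force on the tool from outside, world axes, zero at the start; "torque": the same for the moment, N m; "grip_width": opening from 0.0 (shut) to 1.0 (fully open).
Only numpy, scipy, OpenCV 4.12 (cv2) and the standard library are available. Lean on these libraries where they do the work, as an engineer would, in place of code of your own. Each camera call takes 0.05 s, during which the arm holds its last target. There are 200 camera calls.

## Task

On the rotary indexing fixture, swing the toggle clamp's handle over until it is fully closed, so that the clamp presses the pipe coupling down in its V nest. Leave it clamped, then take the index plunger by its knob, pull it straight up all the way to its stop so that the pin is clear of its hole in the disc, and finish while still holding it there.

Things in the scene. Friction and masses are not known exactly. Their poses are not given: they have to be found in the camera images.
- fixture: Fixed aluminium and steel indexing fixture on the table, base plate 220 x 250 x 12 mm. Origin at table height under the centre of the steel disc (190 mm diameter, top 34 mm up). Its z is up. In its frame: the V nest with the coupling is at y = -15 mm, the clamp stands at y = +37 to +89 mm, the plunger is at y = -80 mm, all at x = 0. The disc does not turn in this job. A solid bracket lies beside and under the knob (top 62 mm above the table, 34 mm wide along x).
- handle_pivot (a point): Centre of the pivot of the clamp handle, fixed on the fixture at y = +78 mm, 105 mm above the table. The pivot's axis is the fixture's x axis.
- handle_grip (a point): Point on the axis of the clamp handle, 100 mm from the pivot, in the black round plastic grip (about 18 mm diameter, 81 mm long; it ends 126 mm from the pivot). It moves on an arc of 100 mm radius in the fixture's y-z plane. When open the handle stands nearly upright, with the clamp arm upright some 25 to 30 mm beside it on the -y side; closing, it swings over and down towards the fixture's +y, and the arm down towards -y.
- clamp_handle (a joint): Angle of the clamp handle, rad. 0 = wide open, handle 1.65 rad above the fixture's +y direction; it falls by just this angle as it closes; 1.45 = stop, fully closed and over centre, handle 0.20 rad above level. Stiff (about 2 N at the grip, 4 to 5 N near the centre at 1.33), stays where it is left; past the centre it stays locked. A tight pinch drags on the turning handle and can leave it a little short of its stop; a push down on the grip brings it home.
- clamp_arm: Steel clamp arm with its sprung rubber-footed spindle, moved by the handle through a short toggle link. Closed, it is level and its foot presses on the coupling with about 8 N. Origin on its pivot, at y = +50 mm, 105 mm above the table.
- coupling_center (a point): Centre of the grey plastic pipe coupling, 54 mm long, 36 mm diameter, that lies loose in the V nest, along the fixture's y.
- nest (a point): Where the centre of a coupling lies when it is seated in the nest, on the fixture at y = -15 mm.
- index_plunger (a joint): Lift of the sprung index plunger, m. 0 = pin 10 mm deep in its hole, 0.016 = stop, fully withdrawn. The spring pulls down with 5 N at 0 and 11 N at the stop.
- knob (a point): Centre of the head of the plunger's black mushroom knob; moves with the plunger. Head 27 mm diameter, 15 mm high (its top is 7.5 mm above this point); below it a neck of 17 mm diameter. The point is 97.5 mm above the table when the pin is home. The plunger slides straight up.
There are look-alikes about, which are no part of the job. Leave any brown or red look-alike of the part that bears coupling_center alone.

How it is judged:
By the outcome, as a careful person would: the job done as asked, in the order asked, and still so for the second after the job is handed in, while the arm keeps its last pose, push and grip.
It also fails if it takes over 48 s, if anything falls off the work surface, if the arm or the gripper's body presses on something with over 40 N, if the wrist force passes 120 N, or if a joint passes its speed limit or range.

## Working session

There is one attempt and no reset: what is moved stays moved. The work goes in short steps, Python scripts to look and compute and a tool call to move; the robot and the scene stay as the last step left them, time stands still between calls to the robot, and variables do not carry over. Pictures are saved under pics/ and viewed, about 8 in all and at most 12, crops included, and the job is handed in when it is done.

Besides the shell and the picture viewer there is one more tool, called after ">>>" by a JSON object that holds its "fn" and its "kwargs". play_rows: Moves the arm, as the interface text tells. Shift numbers are shares of 2.5 cm and turn numbers shares of 90 degrees, none past 1 either way. Its arguments: {"type":"object","properties":{"targets":{"type":"array"},"newtons":{"type":"number"}},"required":["targets"]}

```bash
ls; mkdir -p pics
python3 - <<'E'
from bench import *
import cv2
print(get_state()); print(grip_point_offset)
for n in("scene","top","wrist"):
    print(n,calibration(n))
for n in("scene","top"):
    cv2.imwrite(f"pics/{n}0.png",get_image(n))
E
```

```text
pics
{'time': 0.0, 'joint_positions': array([ 1.24012156,  0.32184421, -0.07009778,  1.45166883,  0.02260154,
        1.37078968, -0.05690954]), 'qd': array([ 6.60626067e-04,  1.80590935e-03,  4.45313663e-06,  2.32889294e-04,
        2.50472161e-04, -8.36794169e-04, -4.77619313e-04]), 'joint_torque': array([ 2.78947664e-04, -4.91289496e+01, -4.03695619e-01, -3.12525773e+01,
       -6.38461090e-02,  4.36897378e-02,  1.69724290e-04]), 'position': array([ 0.2194456 , -0.6112001 ,  0.19605099]), 'tool_rot': array([ 0.95263123,  1.35448939, -0.9509318 ]), 'ft_force': array([0.78427225, 0.17634505, 1.08324245]), 'torque': array([-0.03258507,  0.06334331, -0.05371302]), 'grip_width': 1.0000247321505036}
0.0187
scene {'fx': 511.02142980257446, 'fy': 511.02142980257446, 'cx': 320.2134902886122, 'cy': 247.0943597975862, 'dist_coeffs': array([-0.08510079,  0.        ,  0.        ,  0.        ,  0.        ]), 'rvec': array([ 0.55756077, -2.5714066 ,  1.28252135]), 'tvec': array([0.4583526 , 0.20775968, 0.78083679])}
top {'fx': 555.89460535403, 'fy': 555.89460535403, 'cx': 317.81794270204733, 'cy': 243.9303003660291, 'dist_coeffs': array([-0.12144824,  0.        ,  0.        ,  0.        ,  0.        ]), 'rvec': array([ 2.12896391, -2.17781377,  0.13395289]), 'tvec': array([0.04182419, 0.49510575, 0.97139146])}
wrist {'fx': 353.5594674159694, 'fy': 353.5594674159694, 'cx': 316.1144904144777, 'cy': 238.60087526687607, 'dist_coeffs': array([-0.06935337,  0.        ,  0.        ,  0.        ,  0.        ]), 'hand_eye': array([[ 2.05856170e-04, -2.74814140e-01,  9.61497346e-01,
        -1.87379521e-01],
       [ 6.08752501e-04, -9.61497154e-01, -2.74814216e-01,
         7.52338562e-02],
       [ 9.99999794e-01,  6.41886116e-04, -3.06363265e-05,
         6.40288754e-04],
       [ 0.00000000e+00,  0.00000000e+00,  0.00000000e+00,
         1.00000000e+00]])}
```

View pics/scene0.png

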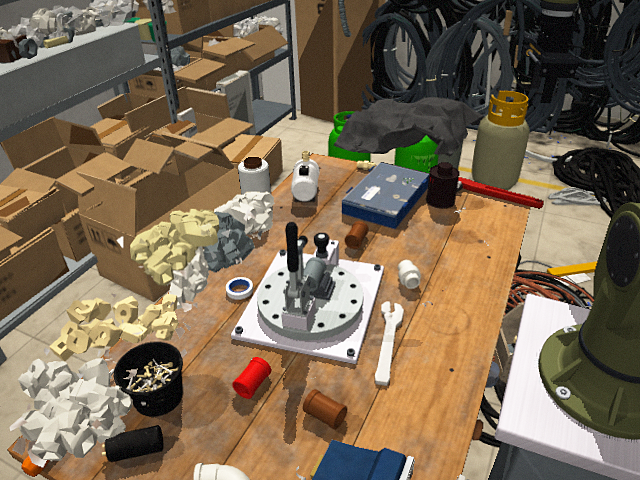

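View pics/top0.png

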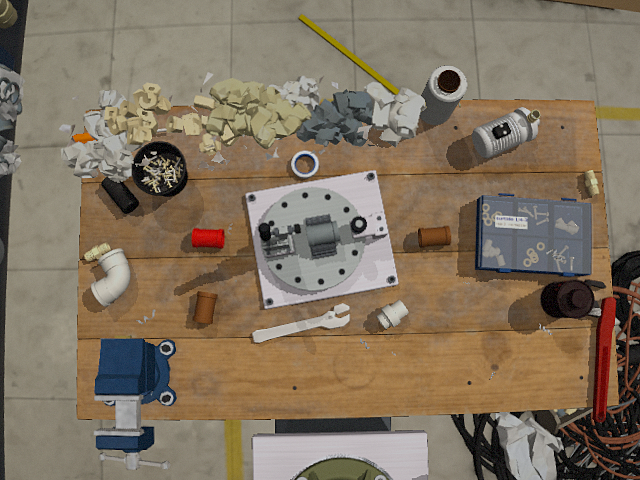

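The top view shows the fixture at about (320,240), with the clamp at left (270,235) and the knob at right (360,225). The scene view shows the upright handle at (292,250) and the knob at (321,240). I'll enlarge both.

Run:
```python
import cv2,numpy as np
a=cv2.imread("pics/top0.png")[160:320,235:410]
b=cv2.imread("pics/scene0.png")[215:365,225:390]
a=cv2.resize(a,(700,640),interpolation=cv2.INTER_CUBIC)[:600]
cv2.imwrite("pics/topc.png",a)
cv2.imwrite("pics/scenec.png",cv2.resize(b,None,fx=4,fy=4,interpolation=cv2.INTER_CUBIC))
```

```text
(no output)
```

View pics/topc.png

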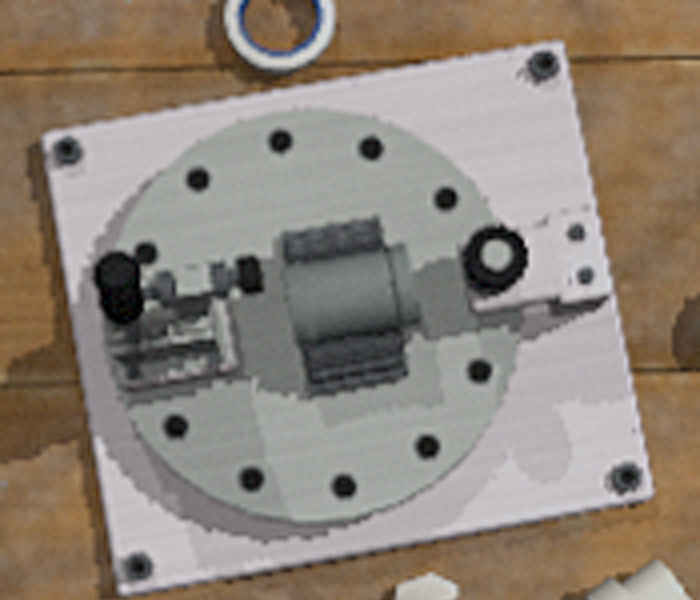

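View pics/scenec.png

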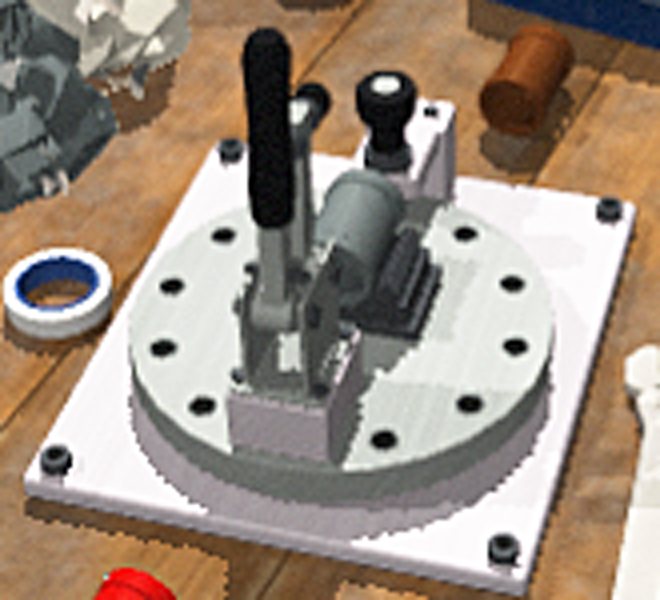

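```bash
cat > h.py <<'E'
import cv2,numpy as np
from scipy.spatial.transform import Rotation as R
from scipy.optimize import least_squares
from bench import *
CT,CS=calibration("top"),calibration("scene")
def proj(c,P):
    K=np.array([[c["fx"],0,c["cx"]],[0,c["fy"],c["cy"]],[0,0,1]])
    return cv2.projectPoints(np.array(P,float).reshape(-1,1,3),c["rvec"],c["tvec"],K,c["dist_coeffs"])[0][:,0]
def F(p,q): # fixture->world
    return R.from_euler('z',p[2]).apply(np.atleast_2d(q))+[p[0],p[1],0]
E
python3 - <<'E'
from h import *
# (cam, crop px)
T=lambda u,v:[(u+.5)/4-.5+235,(v+.5)/4-.5+160]
S=lambda u,v:[(u+.5)/4-.5+225,(v+.5)/4-.5+215]
topc=np.array([T(45,133),T(563,42),T(652,495),T(122,593)])
def model(p):
    o=p[3]; th=p[4]
    hp=lambda r:[0,.078+r*np.cos(1.65-th),.105+r*np.sin(1.65-th)]
    cor=[[.11,.125+o,.012],[.11,-.125+o,.012],[-.11,-.125+o,.012],[-.11,.125+o,.012]]
    t=proj(CT,F(p,cor+[[0,0,.034],[0,-.08,.105]]))
    s=proj(CS,F(p,[cor[3],cor[2],cor[0],[0,-.08,.105],hp(.124),hp(.045)]))
    return t,s
tm=np.vstack([topc,T(312,313),T(498,256)])
sm=np.array([S(525,582),S(635,205),S(28,480),S(386,86),S(267,34),S(271,222)])
def res(p):
    t,s=model(p); 
    return np.concatenate([(t-tm).ravel(),(s-sm).ravel()])
r=least_squares(res,[.6,0,.1,-.015,0],loss='soft_l1')
print(r.x,np.round(res(r.x).reshape(-1,2),1))
np.save("fix.npy",r.x); p=r.x
for n,q in dict(grip=[0,.078+.1*np.cos(1.65-p[4]),.105+.1*np.sin(1.65-p[4])],pivot=[0,.078,.105],knob=[0,-.08,.0975]).items(): print(n,F(p,q))
s=get_state(); print(R.from_rotvec(s["tool_rot"]).as_matrix())
E
```

```text
[ 0.5070933   0.04033679  0.15814902 -0.01503014  0.00442957] [[-1.8 -0.3]
 [-0.  -1.1]
 [ 0.9  1. ]
 [-1.4  1.3]
 [-0.4 -0.1]
 [-0.7 -0.2]
 [ 0.1 -0.5]
 [ 1.  -1. ]
 [-2.1 -1. ]
 [ 0.2 -0.6]
 [-0.   0.5]
 [ 0.6 -1.8]]
grip [[0.49598556 0.10998617 0.20472057]]
pivot [[0.49480904 0.11736339 0.105     ]]
knob [[ 0.51969255 -0.03866485  0.0975    ]]
[[-6.84756638e-04  9.41135233e-01  3.38029592e-01]
 [ 1.54344626e-03  3.38030263e-01 -9.41133975e-01]
 [-9.99998574e-01 -1.22717226e-04 -1.68406013e-03]]
```

The fit is good to 1–2 px. The fixture is at (0.507, 0.040) with yaw 9.1°, and the handle is fully open. Next I lift and swing over with the tool down, jaws opening along the fixture's x.

>>> {"fn": "play_rows", "kwargs": {"targets": [{"claw": 0, "linear": [-1, 0, 0], "rotation": [0, 0, 0]}, {"claw": 0, "linear": [-1, 0, 0], "rotation": [0, 0, 0]}, {"claw": 0, "linear": [-1, 0, 0], "rotation": [0, 0, 0]}, {"claw": 0, "linear": [-1, 0, 0], "rotation": [0, 0, 0]}, {"claw": 0, "linear": [-1, 0, 0], "rotation": [0, 0, 0]}, {"claw": 0, "linear": [0, 1, -0.19], "rotation": [-0.029, 0, 0]}, {"claw": 0, "linear": [0, 1, -0.19], "rotation": [-0.029, 0, 0]}, {"claw": 0, "linear": [0, 1, -0.19], "rotation": [-0.029, 0, 0]}, {"claw": 0, "linear": [0, 1, -0.19], "rotation": [-0.029, 0, 0]}, {"claw": 0, "linear": [0, 1, -0.19], "rotation": [-0.029, 0, 0]}]}}

```text
time: 0.93
position: [0.3214, -0.5327, 0.3162]
tool_rot: [0.783, 1.446, -0.769]
ft_force: [0.5, -0.3, -0.6]
grip_width: 1.004
```

>>> {"fn": "play_rows", "kwargs": {"targets": [{"claw": 0, "linear": [0, 1, -0.19], "rotation": [-0.03, 0, 0]}, {"claw": 0, "linear": [0, 1, -0.19], "rotation": [-0.03, 0, 0]}, {"claw": 0, "linear": [0, 1, -0.19], "rotation": [-0.03, 0, 0]}, {"claw": 0, "linear": [0, 1, -0.19], "rotation": [-0.03, 0, 0]}, {"claw": 0, "linear": [0, 1, -0.19], "rotation": [-0.03, 0, 0]}, {"claw": 0, "linear": [0, 1, -0.19], "rotation": [-0.03, 0, 0]}, {"claw": 0, "linear": [0, 1, -0.19], "rotation": [-0.03, 0, 0]}, {"claw": 0, "linear": [0, 1, -0.19], "rotation": [-0.03, 0, 0]}, {"claw": 0, "linear": [0, 1, -0.19], "rotation": [-0.03, 0, 0]}, {"claw": 0, "linear": [0, 1, -0.19], "rotation": [-0.03, 0, 0]}]}}

```text
time: 1.77
position: [0.474, -0.282, 0.3036]
tool_rot: [0.377, 1.575, -0.33]
ft_force: [0.4, 0.2, 0.2]
grip_width: 1.0
```

```bash
cat >> h.py <<'E'
def to(grasp_fix, n=1, pt_off=0.0187):
    """print tool-frame shift (units) & rotation (fraction of 90deg) so grasp point (tool down, z=ex, y=ey) is at fixture point"""
    p=np.load("fix.npy"); s=get_state(); A=R.from_rotvec(s["tool_rot"])
    c,sn=np.cos(p[2]),np.sin(p[2]); ex=np.array([c,sn,0]);ey=np.array([-sn,c,0])
    G=R.from_matrix(np.c_[[0,0,-1],ey,ex])
    tgt=F(p,grasp_fix)[0]-[0,0,pt_off]
    d=A.inv().apply(tgt-s["position"])/.025; w=(A.inv()*G).as_rotvec()/(np.pi/2)
    fx=R.from_euler('z',-p[2]).apply(s["position"]-[p[0],p[1],0])
    print("t",s["time"],"tcp fix",fx.round(4),"lin",d.round(2),"rot",w.round(4),"f",s["ft_force"].round(1),"g",s["grip_width"])
E
python3 -c "
from h import *
to([0,.07,.30])"
```

```text
t 1.7667 tcp fix [-0.0834 -0.3131  0.3036] lin [ 1.43 14.47 -5.95] rot [-0.3861 -0.02   -0.0206] f [0.4 0.2 0.2] g 0.9996849506795737
```

>>> {"fn": "play_rows", "kwargs": {"targets": [{"claw": 0, "linear": [-0.1, 1, -0.2], "rotation": [-0.04, -0.002, -0.002]}, {"claw": 0, "linear": [-0.1, 1, -0.2], "rotation": [-0.04, -0.002, -0.002]}, {"claw": 0, "linear": [-0.1, 1, -0.2], "rotation": [-0.04, -0.002, -0.002]}, {"claw": 0, "linear": [-0.1, 1, -0.2], "rotation": [-0.04, -0.002, -0.002]}, {"claw": 0, "linear": [-0.1, 1, -0.2], "rotation": [-0.04, -0.002, -0.002]}, {"claw": 0, "linear": [-0.1, 1, -0.2], "rotation": [-0.04, -0.002, -0.002]}, {"claw": 0, "linear": [-0.1, 1, -0.2], "rotation": [-0.04, -0.002, -0.002]}, {"claw": 0, "linear": [-0.1, 1, -0.2], "rotation": [-0.04, -0.002, -0.002]}, {"claw": 0, "linear": [-0.1, 1, -0.2], "rotation": [-0.04, -0.002, -0.002]}, {"claw": 0, "linear": [-0.1, 1, -0.2], "rotation": [-0.04, -0.002, -0.002]}]}}

```text
time: 2.6
position: [0.4568, -0.0011, 0.3301]
tool_rot: [-0.196, 1.566, 0.2]
ft_force: [-0.1, 0.2, -0.4]
grip_width: 1.002
```

```bash
python3 -c "
from h import *
to([0,.07,.30])"
```

```text
t 2.6 tcp fix [-0.0562 -0.033   0.3301] lin [1.96 3.89 2.63] rot [ 0.0596 -0.0024 -0.002 ] f [-0.1  0.2 -0.4] g 1.0020661180940251
```

>>> {"fn": "play_rows", "kwargs": {"targets": [{"claw": 0, "linear": [0.2, 0.8, 0.52], "rotation": [0.012, -0.0004, 0]}, {"claw": 0, "linear": [0.2, 0.8, 0.52], "rotation": [0.012, -0.0004, 0]}, {"claw": 0, "linear": [0.2, 0.8, 0.52], "rotation": [0.012, -0.0004, 0]}, {"claw": 0, "linear": [0.2, 0.8, 0.52], "rotation": [0.012, -0.0004, 0]}, {"claw": 0, "linear": [0.2, 0.75, 0.52], "rotation": [0.012, -0.0004, 0]}, {"claw": 0, "linear": [0, 0, 0], "rotation": [0, 0, 0]}]}}

```text
time: 3.1
position: [0.4918, 0.1289, 0.307]
tool_rot: [-0.148, 1.56, 0.139]
ft_force: [-0.6, 0.0, 0.7]
grip_width: 0.999
```

```bash
python3 -c "
from h import *
to([0,.0705,.207])
cv2.imwrite('pics/w1.png',get_image('wrist'))"
```

```text
t 3.1 tcp fix [-0.0012  0.0899  0.307 ] lin [ 4.75 -0.75  0.  ] rot [0.0157 0.0034 0.0038] f [-0.6  0.   0.7] g 0.9985655058086859
```

View pics/w1.png

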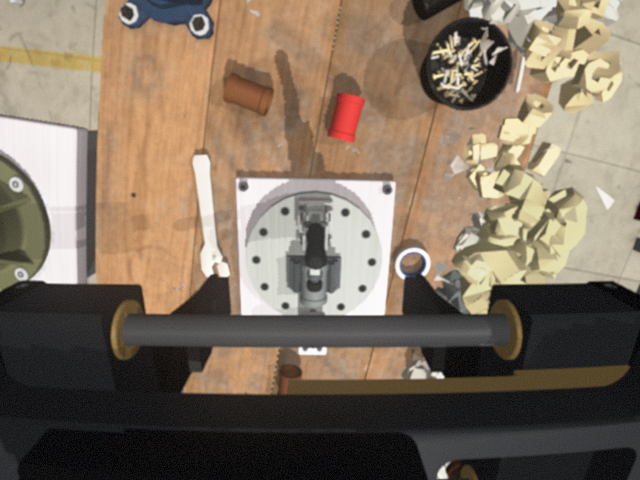

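The handle tip is centred between the fingers at about (315,235). I'll correct y, descend, and then pinch.

>>> {"fn": "play_rows", "kwargs": {"newtons": 15, "targets": [{"claw": 0, "linear": [0.4, -0.75, 0], "rotation": [0.015, 0.003, 0.004]}, {"claw": 0, "linear": [0.9, 0, 0], "rotation": [0, 0, 0]}, {"claw": 0, "linear": [0.9, 0, 0], "rotation": [0, 0, 0]}, {"claw": 0, "linear": [0.9, 0, 0], "rotation": [0, 0, 0]}, {"claw": 0, "linear": [0.9, 0, 0], "rotation": [0, 0, 0]}, {"claw": 0, "linear": [0.5, 0, 0], "rotation": [0, 0, 0]}, {"claw": 0, "linear": [0, 0, 0], "rotation": [0, 0, 0]}]}}

```text
time: 3.73
position: [0.4935, 0.0941, 0.1896]
tool_rot: [-0.127, 1.567, 0.11]
ft_force: [-0.4, -0.3, -0.7]
grip_width: 0.995
```

```bash
python3 -c "
from h import *
to([0,.0705,.205])"
```

```text
t 3.7333 tcp fix [-0.0049  0.0552  0.1896] lin [0.13 0.61 0.19] rot [-0.0049 -0.0002  0.0069] f [-0.4 -0.3 -0.7] g 0.9953277086422166
```

>>> {"fn": "play_rows", "kwargs": {"targets": [{"claw": 0, "linear": [0.1, 0.4, 0.15], "rotation": [-0.005, 0, 0.006]}, {"claw": 0, "linear": [0, 0, 0], "rotation": [0, 0, 0]}, {"claw": 0, "linear": [0, 0, 0], "rotation": [0, 0, 0]}]}}

```text
time: 3.98
position: [0.4959, 0.1006, 0.1873]
tool_rot: [-0.122, 1.568, 0.118]
ft_force: [0.5, 0.5, -0.5]
grip_width: 0.995
```

```bash
python3 -c "
from h import *
to([0,.0705,.205])"
```

```text
t 3.9833 tcp fix [-0.0016  0.0613  0.1873] lin [0.04 0.37 0.06] rot [-0.0032 -0.0007  0.0018] f [ 0.5  0.5 -0.5] g 0.9948075622509347
```

>>> {"fn": "play_rows", "kwargs": {"targets": [{"claw": 0, "linear": [0.05, 0.4, 0.06], "rotation": [-0.003, 0, 0.002]}, {"claw": 1, "linear": [0, 0, 0], "rotation": [0, 0, 0]}, {"claw": 1, "linear": [0, 0, 0], "rotation": [0, 0, 0]}, {"claw": 1, "linear": [0, 0, 0], "rotation": [0, 0, 0]}, {"claw": 1, "linear": [0, 0, 0], "rotation": [0, 0, 0]}, {"claw": 1, "linear": [0, 0, 0], "rotation": [0, 0, 0]}, {"claw": 1, "linear": [0, 0, 0], "rotation": [0, 0, 0]}, {"claw": 1, "linear": [0, 0, 0], "rotation": [0, 0, 0]}, {"claw": 1, "linear": [0, 0, 0], "rotation": [0, 0, 0]}]}}

```text
time: 4.73
position: [0.4982, 0.1127, 0.1896]
tool_rot: [-0.125, 1.562, 0.126]
ft_force: [0.6, -0.8, 0.0]
grip_width: 0.479
```

```bash
python3 -c "
from h import *
to([0,.0705,.205])"
```

```text
t 4.7333 tcp fix [0.0026 0.0728 0.1896] lin [ 0.13 -0.09 -0.11] rot [0.001  0.0034 0.    ] f [ 0.6 -0.8  0. ] g 0.47947684632054555
```

Still closing.

>>> {"fn": "play_rows", "kwargs": {"targets": [{"claw": 1, "linear": [0.1, -0.05, -0.08], "rotation": [0, 0, 0]}, {"claw": 1, "linear": [0, 0, 0], "rotation": [0, 0, 0]}, {"claw": 1, "linear": [0, 0, 0], "rotation": [0, 0, 0]}, {"claw": 1, "linear": [0, 0, 0], "rotation": [0, 0, 0]}, {"claw": 1, "linear": [0, 0, 0], "rotation": [0, 0, 0]}, {"claw": 1, "linear": [0, 0, 0], "rotation": [0, 0, 0]}]}}

```text
time: 5.23
position: [0.4954, 0.1106, 0.1866]
tool_rot: [-0.125, 1.564, 0.125]
ft_force: [0.0, 0.6, -0.5]
grip_width: 0.201
```

```bash
python3 -c "
from h import *
to([0,.0705,.205])"
```

```text
t 5.2333 tcp fix [-0.0004  0.0712  0.1866] lin [ 0.01 -0.03  0.02] rot [0.0006 0.0022 0.0001] f [ 0.   0.6 -0.5] g 0.2011510061794124
```

>>> {"fn": "play_rows", "kwargs": {"targets": [{"claw": 1, "linear": [-0.01, 0.4, 0], "rotation": [0, 0, 0]}, {"claw": 1, "linear": [0.03, 0.4, 0], "rotation": [0, 0, 0]}, {"claw": 1, "linear": [0.07, 0.39, 0], "rotation": [0, 0, 0]}, {"claw": 1, "linear": [0.11, 0.385, 0], "rotation": [0, 0, 0]}, {"claw": 1, "linear": [0.145, 0.37, 0], "rotation": [0, 0, 0]}, {"claw": 1, "linear": [0.18, 0.355, 0], "rotation": [0, 0, 0]}, {"claw": 1, "linear": [0, 0, 0], "rotation": [0, 0, 0]}]}}

```text
time: 5.82
position: [0.4858, 0.1699, 0.1741]
tool_rot: [-0.128, 1.563, 0.118]
ft_force: [4.1, -0.9, -6.3]
grip_width: 0.203
```

```bash
cat >> h.py <<'E'
def ang():
    p=np.load("fix.npy"); s=get_state(); A=R.from_rotvec(s["tool_rot"])
    g=s["position"]-A.apply([.0187,0,0]); f=R.from_euler('z',-p[2]).apply(g-[p[0],p[1],0])
    d=f-[0,.078,.105]; print("grasp",f.round(4),"phi",np.arctan2(d[2],d[1]).round(3),"r",np.hypot(d[1],d[2]).round(4))
E
python3 -c "
from h import *
ang();to([0,.0705,.205])"
```

```text
grasp [-0.0007  0.1314  0.1928] phi 1.024 r 0.1028
t 5.8167 tcp fix [-0.0006  0.1313  0.1741] lin [-0.47 -2.44  0.03] rot [-0.0005  0.0025  0.0043] f [ 4.1 -0.9 -6.3] g 0.20307308876975355
```

>>> {"fn": "play_rows", "kwargs": {"targets": [{"claw": 1, "linear": [0.3, 0.31, 0], "rotation": [0, 0, 0]}, {"claw": 1, "linear": [0.31, 0.3, 0], "rotation": [0, 0, 0]}, {"claw": 1, "linear": [0.33, 0.28, 0], "rotation": [0, 0, 0]}, {"claw": 1, "linear": [0.35, 0.25, 0], "rotation": [0, 0, 0]}, {"claw": 1, "linear": [0, 0, 0], "rotation": [0, 0, 0]}]}}

```text
time: 6.23
position: [0.4801, 0.2062, 0.1429]
tool_rot: [-0.127, 1.561, 0.127]
ft_force: [2.7, -0.0, -3.9]
grip_width: 0.205
```

```bash
python3 -c "
from h import *
ang();to([0,.0705,.205])"
```

```text
grasp [-0.0007  0.1681  0.1616] phi 0.561 r 0.1064
t 6.2333 tcp fix [-0.0005  0.168   0.1429] lin [-1.73 -3.9   0.02] rot [0.0025 0.0039 0.0006] f [ 2.7 -0.  -3.9] g 0.20498145361183417
```

>>> {"fn": "play_rows", "kwargs": {"targets": [{"claw": 1, "linear": [0.35, 0.12, 0], "rotation": [0, 0, 0]}, {"claw": 1, "linear": [0.35, 0.1, 0], "rotation": [0, 0, 0]}, {"claw": 1, "linear": [0.35, 0.06, 0], "rotation": [0, 0, 0]}, {"claw": 1, "linear": [0.35, 0.03, 0], "rotation": [0, 0, 0]}, {"claw": 1, "linear": [0.2, 0, 0], "rotation": [0, 0, 0]}, {"claw": 1, "linear": [0, 0, 0], "rotation": [0, 0, 0]}]}}

```text
time: 6.73
position: [0.477, 0.2258, 0.1035]
tool_rot: [-0.12, 1.56, 0.143]
ft_force: [0.3, 0.2, -0.5]
grip_width: 0.204
```

```bash
python3 -c "
from h import *
ang();to([0,.176,.125])
cv2.imwrite('pics/s2.png',cv2.resize(get_image('scene')[165:365,190:400],None,fx=3,fy=3,interpolation=cv2.INTER_CUBIC))"
```

```text
grasp [-0.0006  0.1876  0.1222] phi 0.155 r 0.111
t 6.7333 tcp fix [-0.0005  0.1879  0.1035] lin [-0.12 -0.48  0.02] rot [ 0.0058  0.0049 -0.0091] f [ 0.3  0.2 -0.5] g 0.20391631732738313
```

View pics/s2.png

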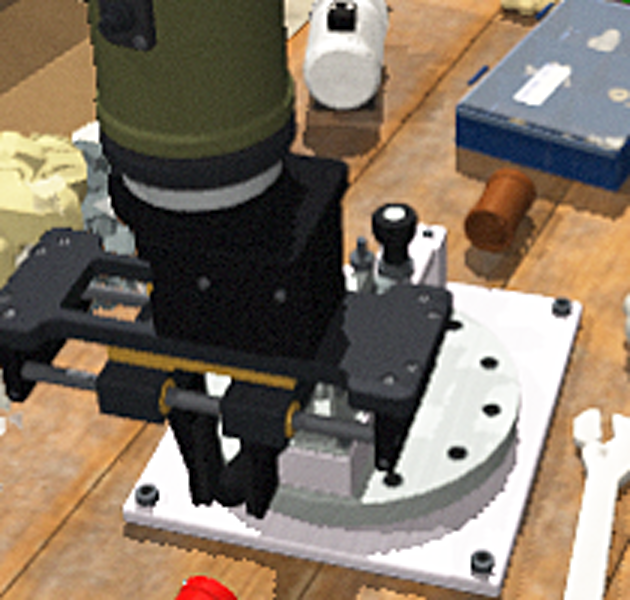

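The scene shows the handle down inside the fingers, with the spindle seen at (360,255). Now I'll release, rise, shut the fingers and push down on the grip.

>>> {"fn": "play_rows", "kwargs": {"targets": [{"claw": 0.6, "linear": [0, 0, 0], "rotation": [0.005, 0.005, -0.009]}, {"claw": 0.6, "linear": [0, 0, 0], "rotation": [0, 0, 0]}, {"claw": 0.6, "linear": [0, 0, 0], "rotation": [0, 0, 0]}, {"claw": 0.6, "linear": [0, 0, 0], "rotation": [0, 0, 0]}, {"claw": 0.6, "linear": [-0.8, 0, 0], "rotation": [0, 0, 0]}, {"claw": 0.6, "linear": [-0.8, 0, 0], "rotation": [0, 0, 0]}, {"claw": 1, "linear": [0, -0.2, 0], "rotation": [0, 0, 0]}, {"claw": 1, "linear": [0, 0, 0], "rotation": [0, 0, 0]}, {"claw": 1, "linear": [0, 0, 0], "rotation": [0, 0, 0]}, {"claw": 1, "linear": [0, 0, 0], "rotation": [0, 0, 0]}]}}

```text
time: 7.62
position: [0.4789, 0.2108, 0.1422]
tool_rot: [-0.125, 1.571, 0.112]
ft_force: [0.3, -0.1, 0.6]
grip_width: 0.182
```

```bash
python3 -c "
from h import *
to([0,.180,.134],pt_off=0)"
```

```text
t 7.6167 tcp fix [-0.001   0.1727  0.1422] lin [0.33 0.29 0.04] rot [-0.0048 -0.0028  0.005 ] f [ 0.3 -0.1  0.6] g 0.18177372610007547
```

>>> {"fn": "play_rows", "kwargs": {"targets": [{"claw": 1, "linear": [0, 0, 0], "rotation": [0, 0, 0]}, {"claw": 1, "linear": [0, 0, 0], "rotation": [0, 0, 0]}, {"claw": 1, "linear": [0, 0, 0], "rotation": [0, 0, 0]}, {"claw": 1, "linear": [0.2, 0, 0], "rotation": [0, 0, 0]}, {"claw": 1, "linear": [0.15, 0, 0], "rotation": [0, 0, 0]}, {"claw": 1, "linear": [0.1, 0, 0], "rotation": [0, 0, 0]}]}}

```text
time: 8.12
position: [0.4774, 0.2101, 0.1276]
tool_rot: [-0.125, 1.575, 0.112]
ft_force: [-0.2, 0.9, 0.0]
grip_width: 0.007
```

>>> {"fn": "play_rows", "kwargs": {"targets": [{"claw": 1, "linear": [0.15, 0, 0], "rotation": [0, 0, 0]}, {"claw": 1, "linear": [0.15, 0, 0], "rotation": [0, 0, 0]}, {"claw": 1, "linear": [0.1, 0, 0], "rotation": [0, 0, 0]}]}}

```text
time: 8.37
position: [0.477, 0.2103, 0.1161]
tool_rot: [-0.125, 1.576, 0.113]
ft_force: [0.2, -0.0, 0.9]
grip_width: 0.004
```

```bash
python3 -c "
from h import *
to([0,.180,.134],pt_off=0)
cv2.imwrite('pics/s3.png',cv2.resize(get_image('scene')[165:365,190:400],None,fx=3,fy=3,interpolation=cv2.INTER_CUBIC))"
```

```text
t 8.3667 tcp fix [-0.0029  0.1726  0.1161] lin [-0.72  0.29  0.11] rot [-0.0043 -0.0056  0.0048] f [ 0.2 -0.   0.9] g 0.004128439127883596
```

View pics/s3.png

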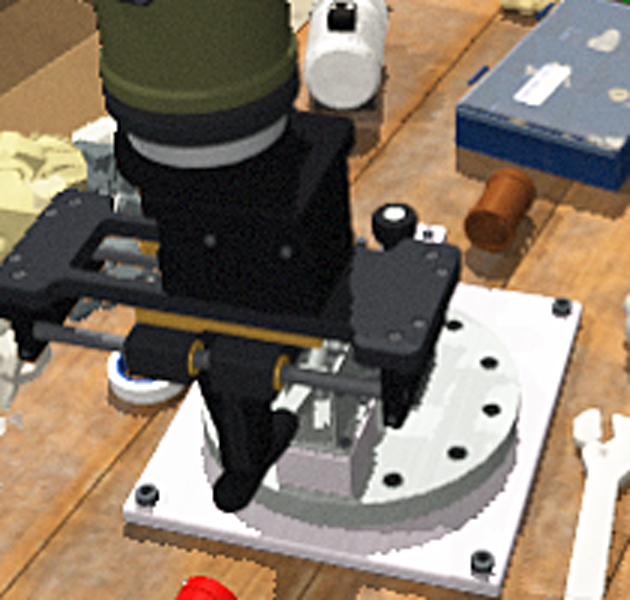

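```bash
python3 -c "
from h import *
p=np.load('fix.npy')
for ph in (.05,.2,.35):
    q=[[0,.078+r*np.cos(ph),.105+r*np.sin(ph)] for r in (.12,.05)]
    print(ph,((proj(CS,F(p,q))-[190,165])*3).round(0), proj(CS,F(p,[[-.0029,.1726,.1161]]))*3-[570,495])
"
```

```text
0.05 [[230. 536.]
 [280. 440.]] [[253.51187569 491.53256646]]
0.2 [[228. 506.]
 [280. 428.]] [[253.51187569 491.53256646]]
0.35 [[229. 472.]
 [280. 415.]] [[253.51187569 491.53256646]]
```

```bash
python3 -c "
from h import *
def br(i): return (255*(i/255.)**.4).astype(np.uint8)
a=br(get_image('scene'))[275:345,240:320]; b=br(get_image('wrist'))
a=cv2.resize(a,(480,420),interpolation=cv2.INTER_CUBIC); b=cv2.resize(b[180:480,210:430],(308,420))
cv2.imwrite('pics/c4.png',np.hstack([a,b]))"
```

```text
(no output)
```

View pics/c4.png

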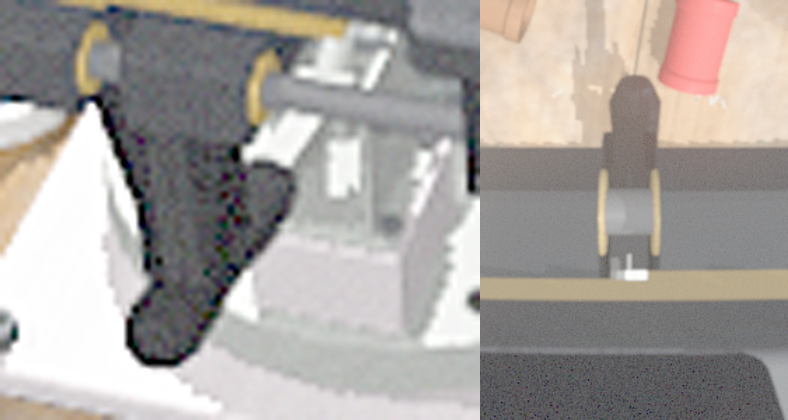

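```bash
cat >> h.py <<'E'
def wproj(P):
    c=calibration("wrist"); s=get_state(); T=np.eye(4); T[:3,:3]=R.from_rotvec(s["tool_rot"]).as_matrix(); T[:3,3]=s["position"]
    M=np.linalg.inv(T@np.array(c["hand_eye"])); c=dict(c); c["rvec"]=cv2.Rodrigues(M[:3,:3])[0]; c["tvec"]=M[:3,3]
    return proj(c,P)
E
python3 -c "
from h import *
p=np.load('fix.npy'); s=get_state()
print(s['position'],s['ft_force'],s['joint_torque'].round(1))
Rm=cv2.Rodrigues(CS['rvec'])[0]; c=-Rm.T@CS['tvec']; print('scene cam',c, 'in fix',R.from_euler('z',-p[2]).apply(c-[p[0],p[1],0]))
tcp=s['position']
print('tcp',wproj([tcp]),proj(CS,[tcp]))
for ph in (.05,.2,.35,.5):
    q=F(p,[[0,.078+r*np.cos(ph),.105+r*np.sin(ph)] for r in (.126,.117,.05)])
    print(ph,wproj(q).round(0).tolist(),proj(CS,q).round(0).tolist())
"
```

```text
[0.47695165 0.21008726 0.11630069] [0.04039183 0.24614188 0.22156866] [ -0.  -29.3  -4.6 -28.9  -0.    0.   -0. ]
scene cam [0.1894687  0.64295128 0.64317382] in fix [-0.21875469  0.64511704  0.64317382]
tcp [[316.06140139 274.46308776]] [[274.63250779 328.65467181]]
0.05 [[321.0, 218.0], [321.0, 234.0], [321.0, 335.0]] [[265.0, 347.0], [267.0, 342.0], [283.0, 312.0]]
0.2 [[321.0, 231.0], [321.0, 247.0], [322.0, 342.0]] [[265.0, 336.0], [267.0, 332.0], [283.0, 308.0]]
0.35 [[322.0, 252.0], [322.0, 267.0], [322.0, 352.0]] [[265.0, 324.0], [267.0, 321.0], [283.0, 303.0]]
0.5 [[322.0, 283.0], [322.0, 296.0], [322.0, 364.0]] [[266.0, 311.0], [268.0, 309.0], [284.0, 299.0]]
```

The wrist and scene views both put the handle near 0.2 rad above level. The fingers read 17 mm lower than I expected for contact, with no force, so I'll press a little further and watch the force.

>>> {"fn": "play_rows", "kwargs": {"targets": [{"claw": 1, "linear": [0.12, 0, 0], "rotation": [0, 0, 0]}, {"claw": 1, "linear": [0.12, 0, 0], "rotation": [0, 0, 0]}]}}

```text
time: 8.68
position: [0.4775, 0.2104, 0.1108]
tool_rot: [-0.125, 1.574, 0.113]
ft_force: [-0.5, -0.2, 0.1]
grip_width: 0.007
```

>>> {"fn": "play_rows", "kwargs": {"targets": [{"claw": 1, "linear": [-0.15, 0, 0], "rotation": [0, 0, 0]}, {"claw": 1, "linear": [-0.2, 0, 0], "rotation": [0, 0, 0]}]}}

```text
time: 8.85
position: [0.4765, 0.21, 0.1185]
tool_rot: [-0.126, 1.577, 0.112]
ft_force: [0.5, 0.4, 0.5]
grip_width: 0.005
```

```bash
python3 -c "
from h import *
def br(i): return (255*(i/255.)**.4).astype(np.uint8)
to([0,.18,.134],pt_off=0)
a=br(get_image('scene'))[275:345,240:320]; b=br(get_image('wrist'))
a=cv2.resize(a,(400,350),interpolation=cv2.INTER_CUBIC); b=cv2.resize(b[210:340,250:400],(400,347),interpolation=cv2.INTER_CUBIC)
cv2.imwrite('pics/c5.png',np.hstack([a[:347],b]))"
```

```text
t 8.85 tcp fix [-0.0035  0.1723  0.1185] lin [-0.62  0.3   0.13] rot [-0.0042 -0.0065  0.005 ] f [0.5 0.4 0.5] g 0.004592028235777471
```

View pics/c5.png

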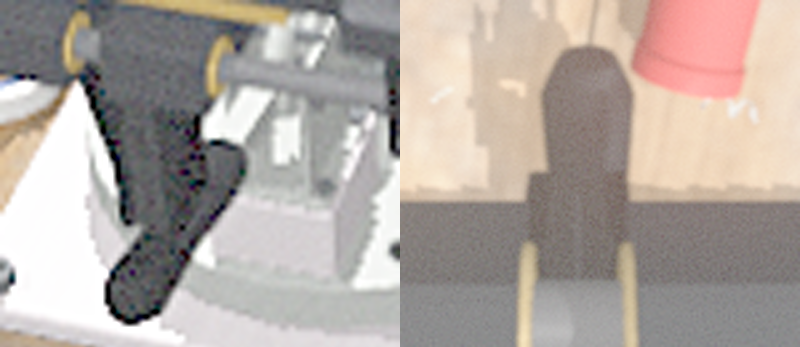

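Comparing the two pictures, the cap's lower edge went from row 335.5 to 340. The handle therefore did go down during the last push, so contact is real but nearly 20 mm above the fingertips. I'll push on until the force shows the stop.

>>> {"fn": "play_rows", "kwargs": {"targets": [{"claw": 1, "linear": [0.15, 0, 0], "rotation": [0, 0, 0]}, {"claw": 1, "linear": [0.15, 0, 0], "rotation": [0, 0, 0]}, {"claw": 1, "linear": [0.12, 0, 0], "rotation": [0, 0, 0]}]}}

```text
time: 9.2
position: [0.4784, 0.2104, 0.1095]
tool_rot: [-0.125, 1.572, 0.112]
ft_force: [-0.2, 0.2, 3.3]
grip_width: 0.004
```

```bash
python3 -c "
from h import *
to([0,.18,.134],pt_off=0)
cv2.imwrite('pics/raw6.png',get_image('scene'))"
```

```text
t 9.2 tcp fix [-0.0016  0.1724  0.1095] lin [-0.98  0.3   0.06] rot [-0.0047 -0.0033  0.0051] f [-0.2  0.2  3.3] g 0.004182989736823487
```

>>> {"fn": "play_rows", "kwargs": {"targets": [{"claw": 1, "linear": [0.15, 0, 0], "rotation": [0, 0, 0]}, {"claw": 1, "linear": [0.2, 0, 0], "rotation": [0, 0, 0]}]}}

```text
time: 9.42
position: [0.4791, 0.2109, 0.1073]
tool_rot: [-0.127, 1.572, 0.109]
ft_force: [-16.0, -9.6, 51.1]
grip_width: 0.004
```

```bash
python3 -c "
from h import *
to([0,.18,.134],pt_off=0)
cv2.imwrite('pics/raw7.png',get_image('scene'))
to([0,.18,.134],pt_off=0)
A,B=[cv2.imread(f'pics/raw{i}.png')[320:345,255:285,1].astype(int) for i in (6,7)]
print(abs(A-B).mean(), [ (X[:,9:14].mean(1)<60).nonzero()[0].max()+320 for X in (A,B)])
"
```

```text
t 9.4167 tcp fix [-0.0008  0.1728  0.1073] lin [-1.07  0.28  0.02] rot [-0.0049 -0.0031  0.007 ] f [-16.   -9.6  51.1] g 0.00416395440425652
t 9.4667 tcp fix [-0.0009  0.1728  0.1077] lin [-1.06  0.28  0.03] rot [-0.0048 -0.0032  0.0074] f [-13.1  -7.8  38.5] g 0.002028050759104384
7.544 [np.int64(339), np.int64(339)]
```

The rise from 3 to 51 N with no further movement shows the handle is at its stop. I'll back off, rise, open, and go over to the knob.

>>> {"fn": "play_rows", "kwargs": {"targets": [{"claw": 1, "linear": [-0.3, 0, 0], "rotation": [0, 0, 0]}, {"claw": 1, "linear": [-0.9, 0, 0], "rotation": [0, 0, 0]}, {"claw": 1, "linear": [-1, 0, 0], "rotation": [0, 0, 0]}, {"claw": 0, "linear": [-1, 0, 0], "rotation": [0, 0, 0]}, {"claw": 0, "linear": [-1, 0, 0], "rotation": [0, 0, 0]}, {"claw": 0, "linear": [-0.6, -0.3, 0], "rotation": [-0.005, -0.003, 0.007]}, {"claw": 0, "linear": [0, -1, 0], "rotation": [0, 0, 0]}, {"claw": 0, "linear": [0, -1, 0], "rotation": [0, 0, 0]}, {"claw": 0, "linear": [0, -1, 0], "rotation": [0, 0, 0]}, {"claw": 0, "linear": [0, -1, 0], "rotation": [0, 0, 0]}]}}

```text
time: 10.3
position: [0.4952, 0.1115, 0.2357]
tool_rot: [-0.137, 1.565, 0.139]
ft_force: [-0.0, -0.1, 0.7]
grip_width: 0.451
```

```bash
python3 -c "
from h import *
to([0,-.08,.20])
cv2.imwrite('pics/raw8.png',get_image('scene'))
B=cv2.imread('pics/raw8.png')[320:345,255:285,1].astype(int)
print((B[:,9:14].mean(1)<60).nonzero()[0].max()+320)
"
```

```text
t 10.3 tcp fix [-0.0005  0.0722  0.2357] lin [ 2.17 -6.09 -0.09] rot [ 0.0113  0.0012 -0.0006] f [-0.  -0.1  0.7] g 0.45114678448637296
339
```

>>> {"fn": "play_rows", "kwargs": {"targets": [{"claw": 0, "linear": [0, -0.9, 0], "rotation": [0.011, 0, 0]}, {"claw": 0, "linear": [0, -0.9, 0], "rotation": [0, 0, 0]}, {"claw": 0, "linear": [0, -0.9, 0], "rotation": [0, 0, 0]}, {"claw": 0, "linear": [0, -0.9, 0], "rotation": [0, 0, 0]}, {"claw": 0, "linear": [0, -0.9, 0], "rotation": [0, 0, 0]}, {"claw": 0, "linear": [0, -0.6, 0], "rotation": [0, 0, 0]}, {"claw": 0, "linear": [0, 0, 0], "rotation": [0, 0, 0]}, {"claw": 0, "linear": [0, 0, 0], "rotation": [0, 0, 0]}, {"claw": 0, "linear": [0, 0, 0], "rotation": [0, 0, 0]}]}}

```text
time: 11.1
position: [0.5147, -0.029, 0.232]
tool_rot: [-0.115, 1.572, 0.112]
ft_force: [-0.4, 1.2, -0.6]
grip_width: 0.998
```

```bash
python3 -c "
from h import *
def br(i): return (255*(i/255.)**.6).astype(np.uint8)
p=np.load('fix.npy')
to([0,-.08,.095]); print(wproj(F(p,[[0,-.08,.105]])))
a=br(get_image('scene'))[215:345,240:350];b=br(get_image('wrist'))[180:330,220:420]
a=cv2.resize(a,(406,480),interpolation=cv2.INTER_CUBIC); b=cv2.resize(b,(392,294),interpolation=cv2.INTER_CUBIC)
b=np.vstack([b,np.zeros((186,392,3),np.uint8)])
cv2.imwrite('pics/c8.png',np.hstack([a,b]))"
```

```text
t 11.1 tcp fix [-0.0034 -0.0697  0.232 ] lin [ 6.23 -0.4   0.17] rot [-0.0086 -0.0026  0.001 ] f [-0.4  1.2 -0.6] g 0.9977838055607207
[[320.35193822 233.29211613]]
```

View pics/c8.png

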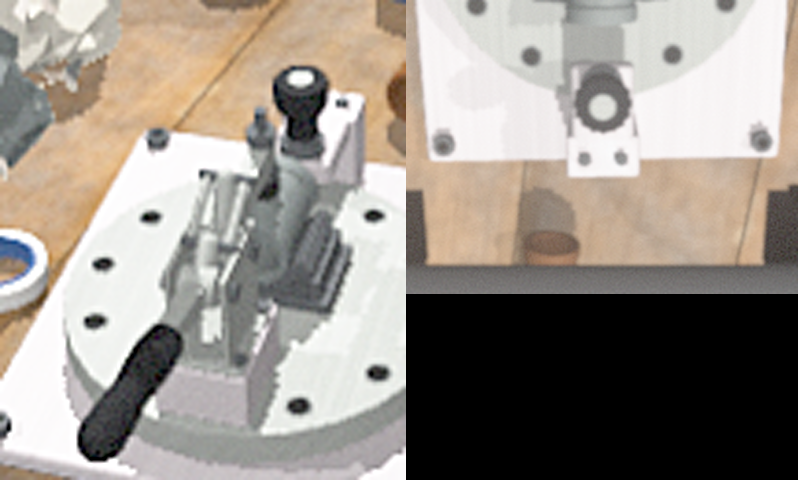

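The clamp is closed with its arm level over the coupling. The knob shows at wrist pixel (320.5,232.5) against a predicted (320,233). Now I'll align and descend.

>>> {"fn": "play_rows", "kwargs": {"newtons": 40, "targets": [{"claw": 0, "linear": [0.2, -0.3, 0.13], "rotation": [-0.008, -0.002, 0.001]}, {"claw": 0, "linear": [0.8, 0, 0], "rotation": [0, 0, 0]}, {"claw": 0, "linear": [1, 0, 0], "rotation": [0, 0, 0]}, {"claw": 0, "linear": [1, 0, 0], "rotation": [0, 0, 0]}, {"claw": 0, "linear": [0.7, 0, 0], "rotation": [0, 0, 0]}, {"claw": 0, "linear": [0.5, 0, 0], "rotation": [0, 0, 0]}, {"claw": 0, "linear": [0, 0, 0], "rotation": [0, 0, 0]}, {"claw": 0, "linear": [0, 0, 0], "rotation": [0, 0, 0]}]}}

```text
time: 11.87
position: [0.5221, -0.0297, 0.1232]
tool_rot: [-0.139, 1.561, 0.138]
ft_force: [-0.3, -0.2, 0.1]
grip_width: 0.999
```

```bash
python3 -c "
from h import *
to([0,-.08,.095])"
```

```text
t 11.8667 tcp fix [ 0.0037 -0.0715  0.1232] lin [ 1.87 -0.33 -0.17] rot [0.0116 0.0036 0.0006] f [-0.3 -0.2  0.1] g 0.9992081817773277
```

>>> {"fn": "play_rows", "kwargs": {"targets": [{"claw": 0, "linear": [0.3, -0.3, -0.1], "rotation": [0.006, 0.003, 0]}, {"claw": 0, "linear": [0, 0, 0], "rotation": [0, 0, 0]}, {"claw": 0, "linear": [0.5, 0, 0], "rotation": [0, 0, 0]}, {"claw": 0, "linear": [0.5, 0, 0], "rotation": [0, 0, 0]}, {"claw": 0, "linear": [0.3, 0, 0], "rotation": [0, 0, 0]}, {"claw": 0, "linear": [0, 0, 0], "rotation": [0, 0, 0]}, {"claw": 0, "linear": [0, 0, 0], "rotation": [0, 0, 0]}]}}

```text
time: 12.45
position: [0.5244, -0.0389, 0.0834]
tool_rot: [-0.133, 1.559, 0.128]
ft_force: [0.2, 0.8, 1.0]
grip_width: 1.004
```

```bash
python3 -c "
from h import *
to([0,-.08,.095])"
```

```text
t 12.45 tcp fix [ 0.0046 -0.081   0.0834] lin [ 0.28  0.04 -0.19] rot [0.0054 0.0048 0.0024] f [0.2 0.8 1. ] g 1.004141506824882
```

>>> {"fn": "play_rows", "kwargs": {"targets": [{"claw": 0.5, "linear": [0.22, 0.02, -0.17], "rotation": [0.005, 0.005, 0.002]}, {"claw": 0.5, "linear": [0, 0, 0], "rotation": [0, 0, 0]}, {"claw": 0.5, "linear": [0, 0, 0], "rotation": [0, 0, 0]}, {"claw": 0.5, "linear": [0, 0, 0], "rotation": [0, 0, 0]}, {"claw": 0.5, "linear": [0, 0, 0], "rotation": [0, 0, 0]}, {"claw": 0.5, "linear": [0, 0, 0], "rotation": [0, 0, 0]}, {"claw": 0.5, "linear": [0, 0, 0], "rotation": [0, 0, 0]}, {"claw": 0.5, "linear": [0, 0, 0], "rotation": [0, 0, 0]}]}}

```text
time: 13.12
position: [0.5213, -0.0392, 0.0793]
tool_rot: [-0.125, 1.565, 0.123]
ft_force: [1.1, -0.2, 0.1]
grip_width: 0.53
```

```bash
python3 -c "
from h import *
to([0,-.08,.095])"
```

```text
t 13.1167 tcp fix [ 0.0015 -0.0808  0.0793] lin [ 0.12  0.03 -0.06] rot [-0.0001  0.0013  0.0011] f [ 1.1 -0.2  0.1] g 0.5301122482125351
```

>>> {"fn": "play_rows", "kwargs": {"targets": [{"claw": 1, "linear": [0.12, 0.03, -0.06], "rotation": [0, 0, 0]}, {"claw": 1, "linear": [0, 0, 0], "rotation": [0, 0, 0]}, {"claw": 1, "linear": [0, 0, 0], "rotation": [0, 0, 0]}, {"claw": 1, "linear": [0, 0, 0], "rotation": [0, 0, 0]}, {"claw": 1, "linear": [0, 0, 0], "rotation": [0, 0, 0]}, {"claw": 1, "linear": [0, 0, 0], "rotation": [0, 0, 0]}, {"claw": 1, "linear": [0, 0, 0], "rotation": [0, 0, 0]}]}}

```text
time: 13.7
position: [0.5194, -0.0387, 0.0762]
tool_rot: [-0.125, 1.565, 0.123]
ft_force: [0.1, -0.0, 0.3]
grip_width: 0.271
```

```bash
python3 -c "
from h import *
to([0,-.08,.111])"
```

```text
t 13.7 tcp fix [-0.0002 -0.08    0.0762] lin [-0.65 -0.    0.01] rot [-0.0001  0.0012  0.0011] f [ 0.1 -0.   0.3] g 0.27131360335434085
```

>>> {"fn": "play_rows", "kwargs": {"targets": [{"claw": 1, "linear": [0, 0, 0], "rotation": [0, 0, 0]}, {"claw": 1, "linear": [0, 0, 0], "rotation": [0, 0, 0]}]}}

```text
time: 13.87
position: [0.5194, -0.0387, 0.0761]
tool_rot: [-0.125, 1.565, 0.123]
ft_force: [0.3, 0.0, 0.3]
grip_width: 0.273
```

```bash
python3 -c "
from h import *
def br(i): return (255*(i/255.)**.5).astype(np.uint8)
to([0,-.08,.111])
a=br(get_image('scene'))[200:300,270:370]
cv2.imwrite('pics/c9.png',cv2.resize(a,(500,500),interpolation=cv2.INTER_CUBIC))"
```

```text
t 13.8667 tcp fix [-0.0003 -0.08    0.0761] lin [-0.65 -0.    0.01] rot [-0.0001  0.0012  0.0011] f [0.3 0.  0.3] g 0.27259934791028173
```

View pics/c9.png

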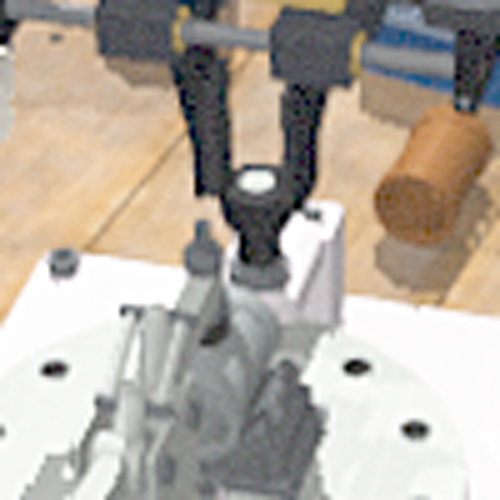

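The head is held on both sides, and the width has settled at 23.7 mm. Pulling up in small rows now.

>>> {"fn": "play_rows", "kwargs": {"targets": [{"claw": 1, "linear": [-0.15, 0, 0], "rotation": [0, 0, 0]}, {"claw": 1, "linear": [-0.15, 0, 0], "rotation": [0, 0, 0]}, {"claw": 1, "linear": [-0.15, 0, 0], "rotation": [0, 0, 0]}, {"claw": 1, "linear": [-0.1, 0, 0], "rotation": [0, 0, 0]}]}}

```text
time: 14.25
position: [0.5193, -0.0386, 0.0878]
tool_rot: [-0.124, 1.565, 0.124]
ft_force: [3.1, -0.2, -10.6]
grip_width: 0.273
```

```bash
python3 -c "
from h import *
to([0,-.08,.111])"
```

```text
t 14.25 tcp fix [-0.0004 -0.0799  0.0878] lin [-0.18 -0.01  0.02] rot [0.     0.0015 0.    ] f [  3.1  -0.2 -10.6] g 0.27342256229909523
```

>>> {"fn": "play_rows", "kwargs": {"targets": [{"claw": 1, "linear": [-0.12, 0, 0], "rotation": [0, 0, 0]}, {"claw": 1, "linear": [-0.1, 0, 0], "rotation": [0, 0, 0]}]}}

```text
time: 14.42
position: [0.5192, -0.0386, 0.0925]
tool_rot: [-0.123, 1.565, 0.125]
ft_force: [8.1, -0.5, -26.5]
grip_width: 0.268
```

>>> {"fn": "play_rows", "kwargs": {"newtons": 50, "targets": [{"claw": 1, "linear": [-0.03, 0, 0], "rotation": [0, 0, 0]}, {"claw": 1, "linear": [-0.03, 0, 0], "rotation": [0, 0, 0]}, {"claw": 1, "linear": [-0.03, 0, 0], "rotation": [0, 0, 0]}]}}

```text
time: 14.67
position: [0.5192, -0.0386, 0.0924]
tool_rot: [-0.122, 1.564, 0.126]
ft_force: [6.2, -0.5, -14.1]
grip_width: 0.267
```

```bash
python3 -c "
from h import *
def br(i): return (255*(i/255.)**.5).astype(np.uint8)
p=np.load('fix.npy')
to([0,-.08,.111])
i=get_image('scene');to([0,-.08,.111])
print('knob top pred at 0/16mm (crop px)',[((proj(CS,F(p,[0,-.08,.105+h]))-[250,195])*5).round(0) for h in (0,.016)])
a=br(i)[195:345,250:370]
cv2.imwrite('pics/c10.png',cv2.resize(a,(480,600),interpolation=cv2.INTER_CUBIC))
for k in range(12): get_image('scene')
to([0,-.08,.111])"
```

```text
t 14.6667 tcp fix [-0.0004 -0.0798  0.0924] lin [ 0.   -0.01  0.02] rot [-0.0001  0.0024 -0.0014] f [  6.2  -0.5 -14.1] g 0.26716121793159114
t 14.7167 tcp fix [-0.0004 -0.0798  0.0924] lin [ 0.   -0.01  0.02] rot [-0.0001  0.0024 -0.0014] f [  6.4  -0.7 -14.6] g 0.26650464603255053
knob top pred at 0/16mm (crop px) [array([[356., 202.]]), array([[355., 166.]])]
t 15.3167 tcp fix [-0.0004 -0.0798  0.0924] lin [ 0.   -0.01  0.02] rot [-0.      0.0024 -0.0013] f [  5.9   0.4 -14.9] g 0.2622329008657643
```

View pics/c10.png

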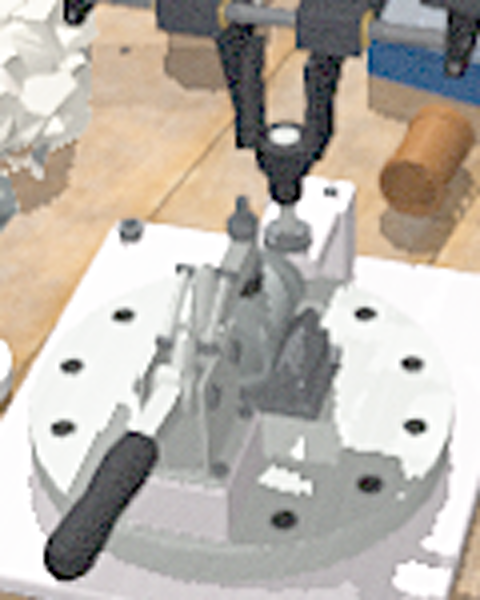

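>>> {"fn": "play_rows", "kwargs": {"targets": [{"claw": 1, "linear": [-0.04, 0, 0], "rotation": [0, 0, 0]}, {"claw": 1, "linear": [-0.04, 0, 0], "rotation": [0, 0, 0]}, {"claw": 1, "linear": [-0.04, 0, 0], "rotation": [0, 0, 0]}]}}

```text
time: 15.57
position: [0.5192, -0.0385, 0.0924]
tool_rot: [-0.121, 1.563, 0.127]
ft_force: [6.6, -0.4, -17.1]
grip_width: 0.268
```

```bash
python3 -c "
from h import *
for k in range(3):
    to([0,-.08,.111])
    for j in range(9): i=get_image('scene')
to([0,-.08,.111]); cv2.imwrite('pics/raw11.png',i)
g=i[215:250,305:340].max(2); print('knob white top centroid', np.argwhere(g[:,:]>200).mean(0)[::-1]+[305,215])
cv2.imwrite('pics/c11.png',cv2.resize((255*(i[205:265,290:350]/255.)**.5).astype(np.uint8),(540,540),interpolation=cv2.INTER_CUBIC))"
```

```text
t 15.5667 tcp fix [-0.0004 -0.0797  0.0924] lin [ 0.01 -0.01  0.02] rot [ 0.      0.0029 -0.0024] f [  6.6  -0.4 -17.1] g 0.267836733998551
t 16.0167 tcp fix [-0.0004 -0.0797  0.0925] lin [ 0.01 -0.01  0.02] rot [ 0.      0.003  -0.0024] f [  8.2  -1.1 -16.9] g 0.2667974087215532
t 16.4667 tcp fix [-0.0004 -0.0797  0.0924] lin [ 0.   -0.01  0.02] rot [ 0.      0.0029 -0.0024] f [  6.5  -0.5 -15.6] g 0.2657378989822731
t 16.9167 tcp fix [-0.0004 -0.0797  0.0925] lin [ 0.01 -0.01  0.02] rot [ 0.      0.0029 -0.0024] f [  6.    0.2 -16.8] g 0.2668589341013873
knob white top centroid [323.90082645 240.0785124 ]
```

```bash
python3 -c "
from bench import *
print(close_job())"
```

```text
the job is handed in; nothing more can be done
None
```

I closed the toggle clamp fully, then pulled the index plunger up to its stop. I handed the job in at about 17 s with the knob still gripped.

**Clamp:** I swung the handle over with a pinch, then pushed it down with shut fingers. The push force rose from 3 N to 51 N with almost no further travel, so the handle is at its stop. It stayed there after I released it, and the pictures show about 0.2 rad above level, with the clamp arm down over the coupling.

**Plunger:** The knob rose 16.3 mm at the tool, against a 16 mm stop. At the end it took a steady upward pull of 16–17 N, more than the spring's 11 N at the stop, with no movement or slip over the last 1.3 s.

**Checks that disagreed or fell short:**
- **Push depth:** the fingertips read about 20 mm lower than I expected when pushing the handle. I did not find out why; I relied on the force rise and the pictures instead.
- **Push force:** the 51 N peak came from the fingertips on the handle at its stop and was higher than I meant. It is over the 40 N limit for the arm or gripper body, if the fingers count as part of that.
- **Knob height:** read from the picture, the lift was about 15 mm, roughly 1 mm less than the arm reading and within pixel error.
- **Last picture:** the final close-up could not be viewed because the 12-picture limit was reached.

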